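Centre the checked pot on its display plinth

ROBOT

A 6-joint arm with a two-finger parallel gripper is mounted at the origin on the work surface. World frame = base frame: x ahead of the robot, y to its left, z up, the work surface at z = 0. Lengths are in m, angles in rad, forces in N, time in s.
With the tool pointing down it reaches from about 0.325 to 0.775 m from the base axis. Payload 5.5 kg.
Tool frame: the origin (TCP) lies at the very end of the fingers, on their centre line; the grasp point (between the pads) lies 19 mm behind it; z points along the fingers, y is the line along which they close (so a half turn about z gives the same grasp; the last joint's range is limited). The gripper opens to 88 mm and grips with 3 to 60 N. Pads are 20 mm wide; open, the fingers measure 115 mm over their backs; the gripper's body (75 mm by 178 mm) begins 61 mm behind the grasp point.
Start: joints at [1.081, 0.091, 1.231, -0, 1.82, -0.057], TCP at [0.252, 0.545, 0.223] pointing down, gripper open.
Joint ranges: [-2.87, 2.87], [-0.86, 2.18], [0.17, 2.46], [-1.51, 4.65], [0.06, 2.69], [-2.65, 2.65]. Speed limits (rad/s): [2.57, 2.57, 3.01, 3.14, 3.14, 3.14].

INTERFACE

Orientations are given as a unit quaternion [x, y, z, w].
In Python, from workcell import ctrl gives the robot as it stands.
- The arm moves only by the shell command python3 -m handwheel 'ROWS'. ROWS is JSON, a list of rows, each an object of numbers: "x", "y", "z": the shift along the world's x, y, z in m; "twist": the turn about the world's z in rad; "grip": the finger opening in m, from 0 to 0.0878. A call has 1 to 10 rows; each row shifts and turns the commanded pose from where the row before left it; what a row does not reach is not made up. A row lasts 1/10 s, in which the tool goes at most 50 mm and 8.59 degrees, less where a joint would pass 70% of its speed; a pose out of reach is approached as far as the arm can. A call with a gripper value outside its range is refused whole. The fingers move at their own pace and stop on an object; the grip force is fixed at half the most. Time passes only in rows, so rows that do not move let the fingers close. It gives the time, the measured TCP pose, the force, the opening and the grip force at its end, in the units of the state.
- ctrl.read_state(): the state, without advancing time (a new reading comes with each control period).
- ctrl.camera(name): name is "scene" or "top" or "wrist"; returns the picture (384x512x3 uint8, red, green, blue); there is no depth.
- ctrl.camera_model(name): a dict with "intrinsics" (3x3 intrinsics, pixels), "R" (3x3) and "t" (3): a world point X has camera coordinates R X + t. Camera axes: x right, y down, z forward; pixel columns grow to the right and rows downward; lengths in m; the calibration is good to about 2 mm. A picture is of the moment at which its call begins: read the wrist's pose just before it. camera_model takes no time and is no camera call; for the wrist camera it gives the pose at the moment of the call.
- ctrl.finish_job(): hands the job in; it is judged then, once.
The state is a dict: "t": time; "joint_positions": joint angles; "joint_velocities": joint speeds; "joint_efforts": joint torques, N m; "ee_pos": TCP position; "orientation": TCP orientation; "ft_force": force on the tool from outside, world axes, zero at the start; "ft_torque": the same for the moment, N m; "gripper_width": opening from 0.0 (shut) to 1.0 (fully open); "grip_force": force on a finger pad.
Only numpy, scipy, OpenCV 4.12 (cv2) and the standard library are available. Lean on these libraries where they do the work, as an engineer would, in place of code of your own. Each camera call takes 0.05 s, during which the arm holds its last target. There are 200 camera calls.

TASK

The green-and-white checked pot stands near the edge of its round wooden plinth on the market stall: with light touches of the fingertips low on its side, push it over to the middle of the plinth, so that it stands upright wholly inside the burnt ring. It is wobbly, so go slowly and gently; do not pinch it, lift it or tip it over, and leave the amber bottle on the other plinth and everything else on the table where they are.

Things in the scene. Friction and masses are not known exactly. Their poses are not given: they have to be found in the camera images.
- pot: loose wobbly ceramic pot, green-and-white checks, 73 mm tall, 0.1 to 0.2 kg; origin: centre of its underside, z up. Foot only 26 mm across up to 3 mm, widening to a straight cylinder 40 mm across from 10 to 48 mm up, then a narrower lid with an 18 mm wooden ball centred 64 mm up. Pushed from the side within 15 mm of its foot it slides and stays; pushed higher it may rock and topple. Friction 0.45 to 0.6
- plinth_pot_top (a point): centre of the flat top of the pot's round wooden plinth (fixed): top 116 mm across, 50 mm above the table; a fingertip may overhang its edge. A dark burnt ring, 56 mm across inside, 66 mm outside, is drawn around this point. The pot's centre starts 25 to 35 mm from this point in any direction
- plinth_bottle_top (a point): centre of the flat top of the other plinth, same size, fixed, with the amber bottle on it; the two plinths are to the robot's left and right, which is which varies
- amber_bottle: amber glass bottle with black cap, 42 mm across, 105 mm tall, standing in the middle of the other plinth; origin at centre of its underside; z up. Bystander: must stay
- tin_front: round aluminium tin 72 mm across, 40 mm tall, on the table on the robot's side of the plinths; origin at centre of its underside. Bystander: must stay
- tin_side: round aluminium tin 72 mm across, 40 mm tall, on the table to the robot's left; origin at centre of its underside. Bystander: must stay
- soap: pale pink soap bar, 55 x 85 x 28 mm, lying on the table beyond the plinths; origin at centre of its underside. Bystander: must stay
- clear_bottle: clear glass jar with steel cap, 48 mm across, 85 mm tall, on the table to the robot's left; origin at centre of its underside. Bystander: must stay
- bowl: dark wooden bowl of bath balls, 196 mm across, 93 mm tall with the balls, on the table to the robot's right; origin at centre of its underside. Bystander: must stay
- wood_spoon: wooden spoon lying on the table to the robot's right; origin underneath it. Bystander: must stay
Not all that is in view belongs to the job. Leave any purple look-alike of the pot alone. What is shaped like the part that bears plinth_pot_top but blue is not meant.

How it is judged:
At the end, for the whole second after the job is handed in: The pot stands at rest and upright (tilt under 0.08 rad) on the plinth's top, its centre within 8 mm of the centre of the top (so wholly inside the burnt ring); the amber bottle within 15 mm and the other loose things within 20 mm of where they stood (horizontal distance between pot and plinth_pot_top below 0.008 m and z of pot in the frame of plinth_pot_top between -0.004 and 0.004 m and angle between pot's own z axis and vertical below 0.08 rad and linear speed of pot below 0.02 m/s and distance of amber_bottle from where it was at the start of the episode below 0.015 m and distance of each of tin_front, tin_side, soap, clear_bottle, bowl, wood_spoon from where it was at the start of the episode below 0.02 m); the robot touches nothing.
It fails at once if the pot is tipped over (more than 0.35 rad) or falls off the plinth (angle between pot's own z axis and vertical above 0.35 rad or z of pot in the frame of plinth_pot_top below -0.015 m).
It fails at once if the pot is lifted more than 12 mm off the plinth's top (z of pot in the frame of plinth_pot_top above 0.012 m).
It fails at once if the pot is struck or pressed with more than 10 N (contact force between any of the fingers, the arm and pot above 10 N).
It fails at once if the pot is pinched between the fingers or dragged from on top (touched while the grasp point is within 8 mm of its axis) (contact force between the fingers and pot above 0.3 N and horizontal distance between the grasp point and pot below 0.008 m).
It fails at once if a bystander is disturbed: the amber bottle moved more than 15 mm, or another loose thing more than 20 mm (distance of amber_bottle from where it was at the start of the episode above 0.015 m or distance of any of tin_front, tin_side, soap, clear_bottle, bowl, wood_spoon from where it was at the start of the episode above 0.02 m).
It also fails if it takes over 38 s, if anything falls off the work surface, if the arm or the gripper's body presses on something with over 40 N, if the wrist force passes 120 N, or if a joint passes its speed limit or range.

## Working session

There is one attempt and no reset: what is moved stays moved. The work goes in short steps, Python scripts to look and compute and a shell command to move; the robot and the scene stay as the last step left them, time stands still between calls to the robot, and variables do not carry over. Pictures are saved under pics/ and viewed, at most 10 in all, crops included, and the job is handed in when it is done.

```bash
mkdir -p pics
cat > h.py <<'E'
import numpy as np, cv2
from workcell import ctrl
def snap(cam,name):
    m=ctrl.camera_model(cam); im=ctrl.camera(cam); cv2.imwrite('pics/'+name+'.png',im[:,:,::-1]); return im,m
def ray(m,u,v,z):
    K,R,t=[np.array(m[k],float) for k in('intrinsics','R','t')]
    d=R.T@np.linalg.inv(K)@[u,v,1]; c=-R.T@t
    return c+d*(z-c[2])/d[2]
def proj(m,X):
    K,R,t=[np.array(m[k],float) for k in('intrinsics','R','t')]
    p=K@(R@np.array(X,float)+t); return p[:2]/p[2]
E
python3 - <<'E'
from h import *
for c in('top','scene'):
    im,m=snap(c,c+'0'); print(c,-np.array(m['R']).T@m['t'],np.array(m['intrinsics']).round(0).tolist())
s=ctrl.read_state();print(s['t'],s['ee_pos'],s['orientation'],s['ft_force'])
a=cv2.imread('pics/top0.png');b=cv2.imread('pics/scene0.png')
cv2.imwrite('pics/both0.png',cv2.resize(np.vstack([a,b]),(800,1200))[:, :])
E
```

```text
top [ 0.4405388  -0.03242523  1.38997787] [[411.0, 0.0, 258.0], [0.0, 411.0, 194.0], [0.0, 0.0, 1.0]]
scene [1.1164595  0.12135636 0.84198821] [[352.0, 0.0, 256.0], [0.0, 352.0, 191.0], [0.0, 0.0, 1.0]]
0.1 [0.2515314  0.54443624 0.22161829] [ 2.14723429e-01  9.76674491e-01 -8.55238676e-04 -2.35557412e-04] [0.11977566 0.42377629 0.00659421]
```

View pics/top0.png

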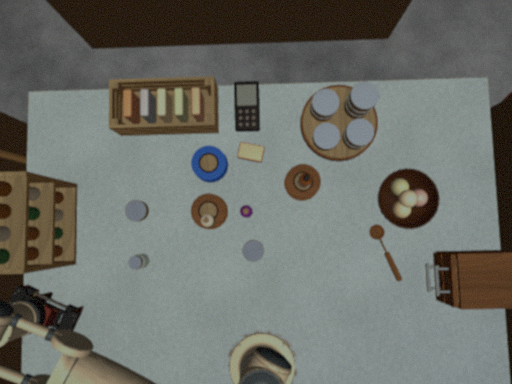

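View pics/scene0.png

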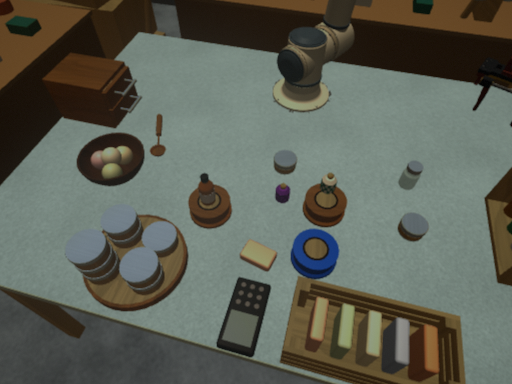

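Candidates in the top view: brown plinth with the pale pot at (209,211), blue plinth (209,163), brown plinth with the amber bottle (302,181), and purple look-alike (246,211). The brown plinth at (209,211) fits because it carries the pale pot. I'll confirm that in an enlarged crop.

Run:
```python
from h import *
a=cv2.imread('pics/top0.png')[186:236,184:264];b=cv2.imread('pics/scene0.png')[165:230,270:355]
f=lambda i:cv2.resize(i,(400,int(400*i.shape[0]/i.shape[1])),interpolation=cv2.INTER_CUBIC)
A,B=f(a),f(b);H=max(len(A),len(B))
p=lambda i:np.vstack([i,np.zeros((H-len(i),400,3),np.uint8)])
cv2.imwrite('pics/crop1.png',np.hstack([p(A),p(B)]))
# plinth discs: brown saturated mask, fit ellipse in top
im=cv2.imread('pics/top0.png');m=ctrl.camera_model('top')
hsv=cv2.cvtColor(im,cv2.COLOR_BGR2HSV)
for (x,y) in((209,211),(302,181)):
    mk=((hsv[...,1]>70)).astype(np.uint8); w=np.zeros_like(mk);w[y-24:y+25,x-22:x+23]=1
    c=max(cv2.findContours(mk*w,0,1)[0],key=cv2.contourArea);c=cv2.convexHull(c)
    e=cv2.fitEllipse(c);print(e,ray(m,*e[0],.05))
print(proj(m,[.4,.1,.05]))
```

```text
((208.90367126464844, 210.97744750976562), (34.29621887207031, 35.953758239746094), 106.72447204589844) [0.50881204 0.15812272 0.05      ]
((302.0736083984375, 181.9293670654297), (34.17470169067383, 35.71498489379883), 44.36842346191406) [ 0.59653337 -0.14890342  0.05      ]
[227.18735504 244.0679564 ]
```

View pics/crop1.png

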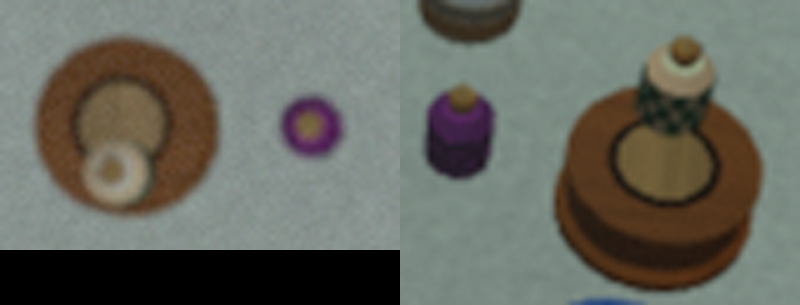

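The crop confirms it: the checked pot sits on the brown plinth, lid ball at top pixel (206,219.6) and ring centre near (208,209). The purple pot and blue plinth are separate. The pot is on the robot's side of the centre, so the push is mainly +x. I'll move to a wrist-camera viewpoint behind it.

```bash
python3 -m handwheel '[{"x":0.02,"y":-0.045,"z":0.01,"twist":0.1},{"x":0.02,"y":-0.045,"twist":0.1},{"x":0.02,"y":-0.045,"twist":0.1},{"x":0.02,"y":-0.045,"twist":0.05},{"x":0.02,"y":-0.045},{"x":0.02,"y":-0.045},{"x":0.02,"y":-0.045},{"x":0.01,"y":-0.045},{"grip":0.03},{"grip":0.03}]'
python3 - <<'E'
from h import *
im,m=snap('wrist','w1'); snap('top','top1');snap('scene','scene1')
s=ctrl.read_state();print(s['t'],s['ee_pos'],s['orientation'],s['gripper_width'])
print(-np.array(m['R']).T@m['t'],m['R'],proj(m,[.512,.16,.05]))
E
```

```text
0.25 [0.2515634  0.54457743 0.22212012] [ 2.14694089e-01  9.76681239e-01 -4.32101288e-04 -1.36676983e-04] 1.004758801863239
[0.19205846 0.57308445 0.38284122] [[ 0.4207869   0.90715847 -0.00137832]
 [ 0.87991131 -0.40777773  0.2438717 ]
 [ 0.22066823 -0.10383082 -0.96980652]] [ 89.18740658 450.08848055]invalid input
```

View pics/w1.png

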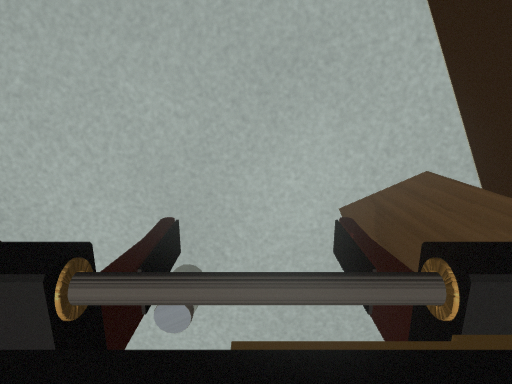

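The rows were refused, so I'll give every key. The wrist camera sits about 65 mm behind the tool, so I'll put it over the plinth with the TCP near x=0.56.

```bash
python3 -m handwheel '[{"x":0.03,"y":-0.04,"z":0.01,"twist":0.1,"grip":0.0878},{"x":0.03,"y":-0.04,"z":0.01,"twist":0.1,"grip":0.0878},{"x":0.03,"y":-0.04,"z":0.01,"twist":0.1,"grip":0.0878},{"x":0.03,"y":-0.04,"z":0,"twist":0.1,"grip":0.0878},{"x":0.03,"y":-0.04,"z":0,"twist":0,"grip":0.0878},{"x":0.03,"y":-0.04,"z":0,"twist":0,"grip":0.0878},{"x":0.03,"y":-0.04,"z":0,"twist":0,"grip":0.0878},{"x":0.03,"y":-0.04,"z":0,"twist":0,"grip":0.0878},{"x":0.03,"y":-0.04,"z":0,"twist":0,"grip":0.0878},{"x":0.03,"y":-0.02,"z":0,"twist":0,"grip":0.0878}]'
python3 -m handwheel '[{"x":0,"y":0,"z":0,"twist":0,"grip":0.0878},{"x":0,"y":0,"z":0,"twist":0,"grip":0.0878},{"x":0,"y":0,"z":0,"twist":0,"grip":0.0878}]'
python3 - <<'E'
from h import *
im,m=snap('wrist','w2')
s=ctrl.read_state();print(s['t'],s['ee_pos'],s['orientation'],s['gripper_width'])
np.savez('w2.npz',**{k:np.array(m[k]) for k in('intrinsics','R','t')})
print(-np.array(m['R']).T@m['t'],proj(m,[.512,.16,.05]))
E
```

```text
t: 1.25
ee_pos: [0.551, 0.1638, 0.2525]
orientation: [0.018, 1.0, -0.0, 0.0]
ft_force: [0.4, 1.3, 0.4]
gripper_width: 0.998
grip_force: 0.0
t: 1.55
ee_pos: [0.5492, 0.1679, 0.2522]
orientation: [0.016, 1.0, 0.0, -0.0]
ft_force: [0.2, -0.2, 0.3]
gripper_width: 0.997
grip_force: 0.0
1.6 [0.54914597 0.16813242 0.25241348] [1.55681113e-02 9.99878780e-01 2.03668227e-04 1.36598214e-04] 0.9984793494778355
[0.48361852 0.17059274 0.41341532] [248.2136364  141.03149038]
```

View pics/w2.png

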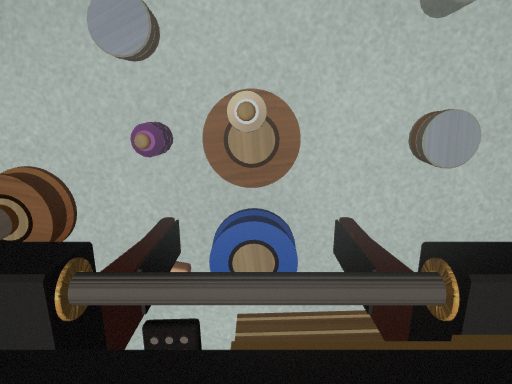

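The wrist view shows the plinth disc centred near (251,138), the lid ball at (246,111) with the pale lid disc around it, and the purple pot at (150,139), well clear. Next I'll fit the disc, ball and lid precisely.

```bash
cat >> h.py <<'E'
def measure(im,m,c0=(.51,.16)):
    hsv=cv2.cvtColor(im,cv2.COLOR_RGB2HSV)
    u,v=proj(m,[*c0,.05]); r=abs(proj(m,[c0[0],c0[1]+.075,.05])[0]-u)
    Y,X=np.mgrid[:im.shape[0],:im.shape[1]]; w=(X-u)**2+(Y-v)**2<r*r
    mk=((hsv[...,1]>95)&((hsv[...,0]<25)|(hsv[...,0]>170))&w).astype(np.uint8)
    c=cv2.convexHull(max(cv2.findContours(mk,0,1)[0],key=cv2.contourArea)); e=cv2.fitEllipse(c)
    P=ray(m,*e[0],.05)
    # lid: bright, ball inside -> filled hull
    mk=((hsv[...,2]>130)&(hsv[...,1]<110)&((X-u)**2+(Y-v)**2<(.7*r)**2)).astype(np.uint8)
    mk=cv2.morphologyEx(mk,cv2.MORPH_OPEN,np.ones((2,2)))
    c=cv2.convexHull(max(cv2.findContours(mk,0,1)[0],key=cv2.contourArea)); l=cv2.fitEllipse(c)
    return e,P,l,ray(m,*l[0],.1)
E
python3 - <<'E'
from h import *
m=dict(np.load('w2.npz')); im=cv2.imread('pics/w2.png')[:,:,::-1].copy()
e,P,l,L=measure(im,m); print(e,P,l,L)
for a in((246.5,111),):print('ball',ray(m,*a,.114))
# reprojections of ring for check & hsv samples
print(ray(m,251.5,138,.05), abs(proj(m,P+[0,.058,0])-proj(m,P)))
v=im.copy()[80:200,190:315]
o=cv2.resize(v,None,fx=5,fy=5,interpolation=cv2.INTER_CUBIC)[:,:,::-1].copy()
def circ(c,r,col):
    t=np.linspace(0,6.28,60); p=np.array([proj(m,[c[0]+r*np.cos(a),c[1]+r*np.sin(a),c[2]]) for a in t])
    cv2.polylines(o,[(((p-[190,80]+.5)*5)).astype(int)],True,col,1)
circ(P,.058,(255,0,0));circ(P,.028,(255,255,0));circ([*L[:2],.098],.02,(0,0,255));circ([*L[:2],.114],.009,(0,255,0))
cv2.imwrite('pics/chk.png',o)
E
```

```text
((251.19436645507812, 137.8780975341797), (97.00836944580078, 98.17781066894531), 173.45201110839844) [0.50844913 0.16365219 0.05      ] ((249.61419677734375, 129.18084716796875), (48.73480224609375, 71.89310455322266), 171.97650146484375) [0.49633657 0.16333969 0.1       ]
ball [0.4787687  0.16136458 0.114     ]
[0.50860255 0.16400638 0.05      ] [49.31280554  1.66391376]
```

View pics/chk.png

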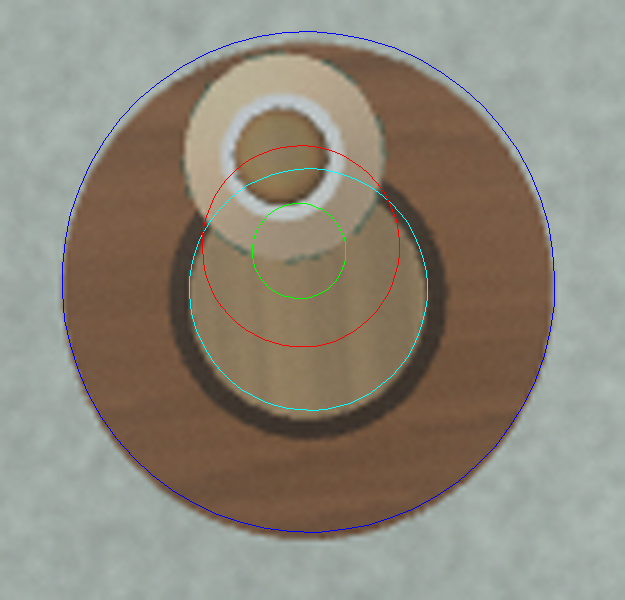

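A tilted circle's ellipse centre is biased by about 1.7 px. Corrected, the plinth centre is ≈ (0.5105, 0.164). The pot, from its rim and ball, is ≈ (0.478, 0.160), an offset of 32 mm, which is inside the stated 25–35 mm. The push is therefore +x with a small +y (about 6°). I'll use two slightly opened fingers as a cradle from behind, with tips low.

```bash
python3 -m handwheel '[{"x":-0.04,"y":-0.005,"z":0,"twist":0.07,"grip":0.024},{"x":-0.04,"y":-0.005,"z":0,"twist":0.07,"grip":0.024},{"x":-0.04,"y":-0.004,"z":0,"twist":0,"grip":0.024},{"x":-0.004,"y":0,"z":-0.03,"twist":0,"grip":0.024},{"x":0,"y":0,"z":-0.03,"twist":0,"grip":0.024},{"x":0,"y":0,"z":-0.03,"twist":0,"grip":0.024},{"x":0,"y":0,"z":-0.03,"twist":0,"grip":0.024},{"x":0,"y":0,"z":0,"twist":0,"grip":0.024},{"x":0,"y":0,"z":0,"twist":0,"grip":0.024},{"x":0,"y":0,"z":0,"twist":0,"grip":0.024}]'
```

```text
t: 2.6
ee_pos: [0.4265, 0.1537, 0.1344]
orientation: [-0.054, 0.999, 0.0, 0.002]
ft_force: [0.7, 0.6, 0.2]
gripper_width: 0.274
grip_force: 0.0
```

```bash
python3 -m handwheel '[{"x":-0.003,"y":0,"z":-0.03,"twist":0,"grip":0.024},{"x":0,"y":0,"z":-0.025,"twist":0,"grip":0.024},{"x":0,"y":0,"z":-0.015,"twist":0,"grip":0.024},{"x":0,"y":0,"z":-0.008,"twist":0,"grip":0.024},{"x":0,"y":0,"z":0,"twist":0,"grip":0.024},{"x":0,"y":0,"z":0,"twist":0,"grip":0.024},{"x":0,"y":0,"z":0,"twist":0,"grip":0.024}]'
```

```text
t: 3.3
ee_pos: [0.4237, 0.1532, 0.0555]
orientation: [-0.054, 0.999, 0.0, 0.001]
ft_force: [0.2, -1.0, -0.2]
gripper_width: 0.272
grip_force: 0.0
```

```bash
python3 -m handwheel '[{"x":0.003,"y":0.0003,"z":0,"twist":0,"grip":0.024},{"x":0.003,"y":0.0003,"z":0,"twist":0,"grip":0.024},{"x":0.003,"y":0.0003,"z":0,"twist":0,"grip":0.024},{"x":0.003,"y":0.0003,"z":0,"twist":0,"grip":0.024},{"x":0.003,"y":0.0003,"z":0,"twist":0,"grip":0.024},{"x":0.003,"y":0.0003,"z":0,"twist":0,"grip":0.024},{"x":0.002,"y":0.0002,"z":0,"twist":0,"grip":0.024},{"x":0.002,"y":0.0002,"z":0,"twist":0,"grip":0.024},{"x":0.002,"y":0.0002,"z":0,"twist":0,"grip":0.024},{"x":0.002,"y":0.0002,"z":0,"twist":0,"grip":0.024}]'
python3 -m handwheel '[{"x":0.002,"y":0.0002,"z":0,"twist":0,"grip":0.024},{"x":0.002,"y":0.0002,"z":0,"twist":0,"grip":0.024},{"x":0.002,"y":0.0002,"z":0,"twist":0,"grip":0.024},{"x":0.002,"y":0.0002,"z":0,"twist":0,"grip":0.024},{"x":0.002,"y":0.0002,"z":0,"twist":0,"grip":0.024},{"x":0.002,"y":0.0002,"z":0,"twist":0,"grip":0.024},{"x":0.002,"y":0.0002,"z":0,"twist":0,"grip":0.024},{"x":0.002,"y":0.0002,"z":0,"twist":0,"grip":0.024},{"x":0.001,"y":0,"z":0,"twist":0,"grip":0.024},{"x":0,"y":0,"z":0,"twist":0,"grip":0.024}]'
python3 - <<'E'
from h import *
im,m=snap('scene','s3')
cv2.imwrite('pics/s3c.png',cv2.resize(cv2.imread('pics/s3.png')[150:240,270:390],None,fx=6,fy=6,interpolation=cv2.INTER_CUBIC))
E
```

```text
t: 4.3
ee_pos: [0.4491, 0.1556, 0.0541]
orientation: [-0.054, 0.999, 0.0, 0.0]
ft_force: [0.3, -0.1, -0.5]
gripper_width: 0.272
grip_force: 0.0
t: 5.3
ee_pos: [0.4661, 0.1572, 0.054]
orientation: [-0.054, 0.999, 0.0, 0.0]
ft_force: [-1.1, -0.5, 0.8]
gripper_width: 0.275
grip_force: 0.1
```

View pics/s3c.png

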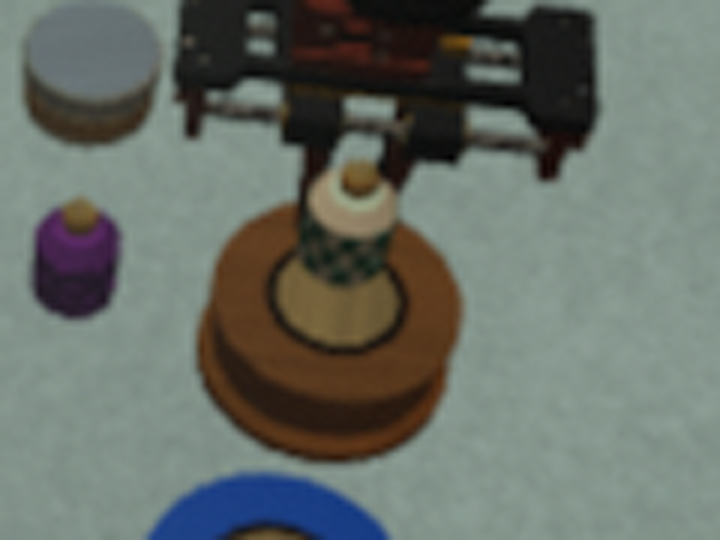

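The pot stands upright, cradled between the fingertips, at crop pixel (345,225), and is moving toward the ring. It has about 18 mm to go.

```bash
python3 -m handwheel '[{"x":0.002,"y":0.0002,"z":0,"twist":0,"grip":0.024},{"x":0.002,"y":0.0002,"z":0,"twist":0,"grip":0.024},{"x":0.002,"y":0.0002,"z":0,"twist":0,"grip":0.024},{"x":0.002,"y":0.0002,"z":0,"twist":0,"grip":0.024},{"x":0.002,"y":0.0002,"z":0,"twist":0,"grip":0.024},{"x":0.002,"y":0.0002,"z":0,"twist":0,"grip":0.024},{"x":0.002,"y":0.0002,"z":0,"twist":0,"grip":0.024},{"x":0.002,"y":0.0002,"z":0,"twist":0,"grip":0.024},{"x":0.001,"y":0.0002,"z":0,"twist":0,"grip":0.024},{"x":0,"y":0,"z":0,"twist":0,"grip":0.024}]'
python3 -m handwheel '[{"x":-0.002,"y":-0.0002,"z":0,"twist":0,"grip":0.024},{"x":-0.005,"y":-0.0005,"z":0,"twist":0,"grip":0.024},{"x":-0.015,"y":-0.0015,"z":0,"twist":0,"grip":0.024},{"x":-0.02,"y":-0.002,"z":0,"twist":0,"grip":0.024},{"x":-0.02,"y":-0.002,"z":0.01,"twist":0,"grip":0.024},{"x":0,"y":0,"z":0.03,"twist":0,"grip":0.024},{"x":0,"y":0,"z":0.03,"twist":0,"grip":0.024},{"x":0,"y":0,"z":0.03,"twist":0,"grip":0.024},{"x":0,"y":0,"z":0.03,"twist":0,"grip":0.024},{"x":0,"y":0,"z":0.03,"twist":0,"grip":0.024}]'
```

```text
t: 6.35
ee_pos: [0.4831, 0.159, 0.054]
orientation: [-0.054, 0.999, -0.0, 0.0]
ft_force: [-0.1, -0.1, -0.6]
gripper_width: 0.274
grip_force: 0.1
t: 7.35
ee_pos: [0.4204, 0.1528, 0.2154]
orientation: [-0.054, 0.999, 0.0, 0.0]
ft_force: [-0.1, 0.8, -0.1]
gripper_width: 0.271
grip_force: 0.0
```

```bash
python3 -m handwheel '[{"x":0,"y":0.001,"z":0.03,"twist":0,"grip":0.024},{"x":0.03,"y":0.001,"z":0.01,"twist":0,"grip":0.024},{"x":0.03,"y":0.002,"z":0,"twist":0,"grip":0.024},{"x":0.03,"y":0.002,"z":0,"twist":0,"grip":0.024},{"x":0.03,"y":0.002,"z":0,"twist":0,"grip":0.024},{"x":0.03,"y":0.002,"z":0,"twist":0,"grip":0.024},{"x":0,"y":0,"z":0,"twist":0,"grip":0.024},{"x":0,"y":0,"z":0,"twist":0,"grip":0.024},{"x":0,"y":0,"z":0,"twist":0,"grip":0.024}]'
python3 - <<'E'
from h import *
im,m=snap('wrist','w4')
np.savez('w4.npz',**{k:np.array(m[k]) for k in('intrinsics','R','t')})
def circ(o,c,r,col):
    t=np.linspace(0,6.28,60); p=np.array([proj(m,[c[0]+r*np.cos(a),c[1]+r*np.sin(a),c[2]]) for a in t])
    cv2.polylines(o,[(((p-q+.5)*5)).astype(int)],True,col,1)
c=(.5105,.1637); u=proj(m,[*c,.05]).astype(int); q=u-[58,62];print(q)
o=cv2.resize(im[q[1]:q[1]+116,q[0]:q[0]+116],None,fx=5,fy=5,interpolation=cv2.INTER_CUBIC)[:,:,::-1].copy()
circ(o,[*c,.05],.058,(255,0,0));circ(o,[*c,.05],.033,(255,255,0));circ(o,[*c,.098],.02,(0,0,255));circ(o,[*c,.114],.009,(0,255,0))
cv2.imwrite('pics/w4c.png',o)
E
```

```text
t: 8.25
ee_pos: [0.5701, 0.1629, 0.2547]
orientation: [-0.054, 0.999, 0.0, 0.0]
ft_force: [-0.6, -0.9, 0.2]
gripper_width: 0.274
grip_force: 0.0
[204  59]
```

View pics/w4c.png

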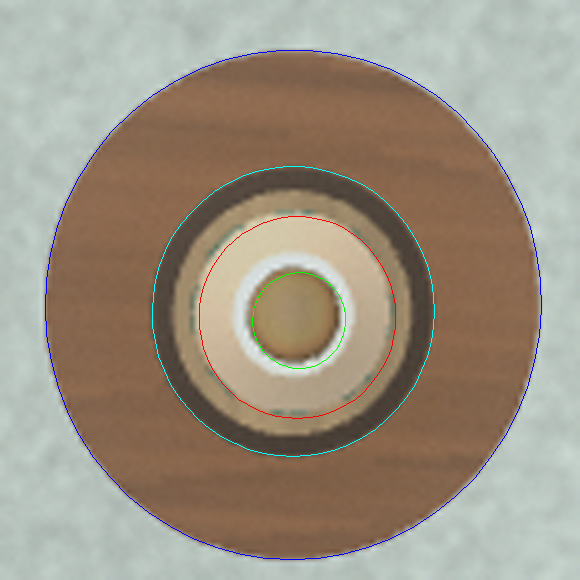

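The pot is upright, with its lid at crop pixel (293,313) against a predicted (297,317) for perfect centring. That is about 1 mm off, wholly inside the burnt ring, and the arm is clear.

```bash
python3 -c "
from workcell import ctrl
print(ctrl.finish_job())"
```

```text
the job is handed in; nothing more can be done
None
```

I pushed the pot to the middle of its plinth, where it stands upright inside the burnt ring about 1 mm off centre by the last wrist picture; the arm is clear, nothing else was touched, and I handed the job in at about 8.3 s, with no verdict returned.

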